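# Lock the drained filter canister in the test cradle

## Robot

A 6-joint arm with a two-finger parallel gripper is mounted at the origin on the work surface. World frame = base frame: x ahead of the robot, y to its left, z up, the work surface at z = 0. Lengths are in mm, angles in rad, forces in N, time in s.
With the tool pointing down it reaches from about 300 to 775 mm from the base axis. Payload 14.6 kg.
Tool frame: the origin (TCP) lies midway between the tips of the shut fingers; the grasp point (between the pads) lies grasp_offset behind it (grasp_offset is the distance from the TCP to the grasp point, in mm); z points along the fingers, y is the line along which they close (so a half turn about z gives the same grasp; the last joint's range is limited). The gripper opens to 94 mm and grips with 3 to 60 N. Pads are 16 mm wide; open, the fingers measure 119 mm over their backs; the gripper's body (75 mm by 177 mm) begins 78 mm behind the grasp point.
Start: joints at [1.083, 0.3, 1.521, -0, 1.321, -0.067], TCP at [224.666, 502.01, 205.446] pointing down, gripper open.
Joint ranges: [-3.03, 3.03], [-0.79, 2.21], [0.23, 2.52], [-1.04, 4.18], [0, 3.07], [-2.55, 2.55]. Speed limits (rad/s): [2.22, 2.22, 2.57, 3.14, 3.14, 3.14].

## Interface

Orientations are given as [roll, pitch, yaw] about the fixed x, y, z axes, in that order (R = Rz(yaw) Ry(pitch) Rx(roll)).
In Python, from cell import * gives the robot as it stands. The module is installed in compiled form; this text tells all that it offers.
- The arm moves only by the shell command python3 -m jog 'ROWS' [FORCE]. ROWS is JSON, a list of rows, each a list of 3 entries, a list of its own where there are three numbers: the finger opening in mm, from 0 to 94, then the shift along the tool's x, y, z in units of 50 mm (1.0 is 50 mm), then the turn about the tool's z in units of 180 degrees (1.0 is 180 degrees). In form: [[fingers, [dx, dy, dz], twist], ...]. A call has 1 to 20 rows; each row shifts and turns the commanded pose from where the row before left it, along the tool's axes as they then stand; what a row does not reach is not made up. A row lasts 1/10 s, in which the tool goes at most 50 mm and 8.59 degrees, less where a joint would pass 70% of its speed; a pose out of reach is approached as far as the arm can. A call with a number of a shift or a turn outside -1 to 1 is refused whole. A call with a gripper value outside its range is refused whole. The fingers move at their own pace and stop on an object; FORCE is the grip in N (left out, the last holds). Time passes only in rows, so rows that do not move let the fingers close. It gives the time, the measured TCP pose, the force, the opening and the grip force at its end, in the units of the state.
- read_state(): the state, without advancing time (a new reading comes with each control period).
- camera(name): name is "side" or "top" or "wrist"; returns the picture (420x560x3 uint8, red, green, blue); there is no depth.
- calibration(name): a dict with "mtx" (3x3 intrinsics, pixels), "cam_to_world" (4x4, takes a point from camera to world coordinates); the wrist camera has in their place "hand_eye" (4x4, takes a point from camera to tool coordinates, whose origin is the TCP and whose axes are the flange's). Camera axes: x right, y down, z forward; pixel columns grow to the right and rows downward; lengths in mm; the calibration is good to about 2 mm. A picture is of the moment at which its call begins: read the wrist's pose just before it. calibration takes no time and is no camera call.
- sign_off(): hands the job in; it is judged then, once.
Trained networks look in the newest picture that a camera, given by its name, has taken for a name from the list of things; names that differ only in an ending like _2 or _b are one class to them, and where a whole thing is asked for, a point or a joint stands for the part that bears it (a point fixed in the world has none). Each returns a list of dicts, best first, with "conf" (0 to 1); they miss things now and then, are a little off and sometimes report something else, mostly with a low value. They report only what shows in the picture. A call takes as long as a camera call.
- regions_of(camera, query): "pixels" (420x560 bool, what is visible of it) and "rect" ([centre column, centre row, width, height] in pixels, round what is visible of it).
The state is a dict: "clock": time; "joints": joint angles; "qd": joint speeds; "effort": joint torques, N m; "eef_pos": TCP position; "eef_rot": TCP orientation; "wrist_force": force on the tool from outside, world axes, zero at the start; "moment": the same for the moment, N m; "finger_gap": finger opening in mm; "finger_force": force on a finger pad.
Only numpy, scipy, OpenCV 4.12 (cv2) and the standard library are available. Lean on these libraries where they do the work, as an engineer would, in place of code of your own. Each camera call takes 0.05 s, during which the arm holds its last target. There are 200 camera calls.

## Task

Lift the handled canister out of the drip stand, set it down upright on the rubber mat and let go of it; then take it again and set it fully home in the test cradle, with its handle down in the fork, and let go. Then press the cradle's push button straight down, just until it snaps through and stays down with the bolt across the handle; do not lean on it hard, do not drop the canister, and leave the other things on the bench where they are.

Things in the scene. Friction and masses are not known exactly. Their poses are not given: they have to be found in the camera images.
- canister: Closed aluminium cylinder, 54 mm across, 85 mm high (top 5 mm bevelled), about 0.28 kg. Origin: centre of the underside; z up; x points to its black D-handle: an upright bar 12 x 12 mm, 58 mm from the axis, 25 to 75 mm above the underside, joined to the body by level 12 mm arms at top and foot. Starts in the drip stand, where only the handle can be gripped: pinch the bar sideways from above.
- handle_top (a point): Centre of the upper end of the handle's upright bar: 58 mm along the canister's x, 75 mm above its underside.
- stand: Fixed steel drip stand: upright sleeve, 60 mm inside (3 mm clearance), 68 mm outside, raised floor 30 mm and sleeve top 106 mm above the bench, so the canister shows only its upper 9 mm and must rise 80 mm to come clear. On its +x side a 28 mm wide gap, floor to top, lets the handle stick out. Origin: on the bench under the sleeve's centre.
- mat_top (a point): Centre of the top face of the black rubber mat, 160 x 150 mm and 4 mm thick, fixed on the bench between stand and cradle.
- cradle: Fixed test cradle, grey painted and bare metal, on a base plate 185 x 100 mm and 8 mm thick. Origin: on the bench under the centre of its nest; z up; x points from the nest past the fork to the button block.
- nest (a point): Centre of the nest's floor, 8 mm above the bench, at the cradle's origin: the canister's underside comes here. Around it a lip 10 mm high, 60 mm inside (3 mm clearance), open on the +x side for the handle.
- fork (a point): Between the two fork cheeks, 58 mm from the nest along the cradle's x, 83 mm above the bench: where the middle of the handle's upper end comes when home. The slot is 20 mm wide (along y), the cheeks 78 mm high, so the handle cannot be gripped there. On the +y side a bolt housing rises to 102 mm, from 10 to 52 mm off the slot's middle.
- bolt_tip (a point): Tip of the steel locking bolt, 10 mm in diameter, 90 mm above the bench. It starts drawn back in its housing; pressing the button drives it along the cradle's -y, 2 mm for each mm of button travel, across the slot just above the handle. A handle sticking up in the slot blocks it. Its tail sticks out 9 mm at the housing's far side.
- push_top (a point): Centre of the top of the round black push button, 26 mm across, on the grey block at the cradle's far end: 114 mm from the nest along the cradle's x, 82 mm above the bench when up. It moves straight down.
- push (a joint): Push button travel in m: 0 up, 0.012 fully down. It resists with 6 N at first, a peak of about 12 N near 3 mm, then less and less to nothing at about 8.5 mm; beyond that it snaps down by itself and stays down against a hard stop, for good. More than 40 N on it is leaning too hard.
- wrench: Bystander, loose: small steel wrench, 160 mm, lying; origin on its underside. Leave it where it is.
- driver: Bystander, loose: screwdriver, 170 mm, lying; origin on its underside. Leave it where it is.
- jar: Bystander, loose: closed jar, 48 mm across, 55 mm high; origin on its underside. Leave it where it is.
- socket: Bystander, loose: steel socket, 28 mm across, 36 mm high, upright; origin on its underside. Leave it where it is.
- valve: Bystander, loose: valve block, 50 x 35 x 30 mm, with a brass nipple and a 46 mm high stub; origin on its underside. Leave it where it is.
- collar: Bystander, loose: black plastic collar lying flat, 44 mm across, 18 mm high; origin on its underside. Leave it where it is.

How it is judged:
By the outcome, as a careful person would: the job done as asked, in the order asked, and still so for the second after the job is handed in, with the robot touching nothing.
It also fails if it takes over 64 s, if anything falls off the work surface, if the arm or the gripper's body presses on something with over 40 N, if the wrist force passes 120 N, or if a joint passes its speed limit or range.

## Working session

There is one attempt and no reset: what is moved stays moved. The work goes in short steps, Python scripts to look and compute and a shell command to move; the robot and the scene stay as the last step left them, time stands still between calls to the robot, and variables do not carry over. Pictures are saved under pics/ and viewed, at most 11 in all, crops included, and the job is handed in when it is done.

```bash
mkdir -p pics && python3 - <<'E'
from cell import *
import cv2, numpy as np
s=read_state(); print({k:np.round(v,3).tolist() for k,v in s.items()})
ims=[]
for n in ["top","side"]:
    im=camera(n); ims.append(im)
    c=calibration(n); print(n,np.round(c["mtx"],1).tolist(),np.round(c["cam_to_world"],3).tolist())
    for q in ["canister","stand","mat_top","cradle","push_top","jar","wrench","driver","socket","valve","collar"]:
        r=regions_of(n,q); print(n,q,[(round(d["conf"],2),np.round(d["rect"]).astype(int).tolist()) for d in r[:2]])
    cv2.imwrite(f"pics/{n}1.png",im[:,:,::-1])
c=calibration("wrist");print(np.round(c["mtx"],1).tolist(),np.round(c["hand_eye"],3).tolist())
E
```

```text
{'clock': 0.0, 'joints': [1.083, 0.3, 1.522, 0.0, 1.321, -0.067], 'qd': [0.0, 0.002, -0.001, -0.001, 0.0, -0.001], 'effort': [0.0, -53.182, -35.273, 0.071, 0.025, -0.0], 'eef_pos': [224.516, 501.786, 204.883], 'eef_rot': [-3.14, -0.0, 2.721], 'wrist_force': [0.235, 0.471, -1.091], 'moment': [-0.028, 0.081, 0.008], 'finger_force': 0.0, 'finger_gap': 94.088}
top [[393.1, 0.0, 285.4], [0.0, 393.1, 212.1], [0.0, 0.0, 1.0]] [[-0.027, -0.998, 0.052, 531.405], [-0.999, 0.025, -0.029, 10.997], [0.028, -0.053, -0.998, 1149.464], [0.0, 0.0, 0.0, 1.0]]
top canister [(0.97, [204, 256, 21, 30])]
top stand [(0.68, [213, 260, 43, 40])]
top mat_top [(0.67, [281, 256, 51, 51])]
top cradle [(0.6, [359, 230, 37, 65]), (0.46, [205, 254, 19, 34])]
top push_top []
top jar [(0.54, [265, 194, 17, 17])]
top wrench [(0.6, [278, 167, 58, 23]), (0.27, [205, 256, 24, 38])]
top driver [(0.64, [150, 246, 13, 57])]
top socket [(0.61, [368, 203, 6, 10]), (0.46, [291, 201, 7, 10])]
top valve [(0.83, [403, 248, 16, 24]), (0.33, [366, 203, 8, 7])]
top collar [(0.55, [409, 212, 14, 11]), (0.54, [205, 256, 22, 39])]
side [[400.9, 0.0, 280.7], [0.0, 400.9, 210.9], [0.0, 0.0, 1.0]] [[0.987, -0.092, 0.129, 469.684], [-0.158, -0.51, 0.846, -788.011], [-0.012, -0.855, -0.518, 569.261], [0.0, 0.0, 0.0, 1.0]]
side canister [(0.57, [231, 174, 33, 18])]
side stand [(0.56, [224, 196, 48, 45])]
side mat_top [(0.97, [229, 248, 72, 39])]
side cradle [(0.97, [274, 297, 98, 77])]
side push_top [(0.78, [314, 286, 19, 15])]
side jar [(0.98, [302, 223, 22, 26])]
side wrench [(0.72, [339, 238, 33, 40])]
side driver []
side socket [(0.73, [298, 245, 11, 21]), (0.17, [227, 195, 48, 47])]
side valve [(0.64, [249, 365, 44, 35])]
side collar [(0.89, [314, 378, 28, 34]), (0.17, [226, 196, 50, 44])]
[[330.0, 0.0, 276.8], [0.0, 330.0, 209.8], [0.0, 0.0, 1.0]] [[-0.0, -0.974, -0.226, 65.006], [1.0, -0.0, 0.0, -0.477], [-0.0, -0.226, 0.974, -179.622], [0.0, 0.0, 0.0, 1.0]]
```

```bash
python3 - <<'E'
import cv2,numpy as np
t=cv2.imread("pics/top1.png");s=cv2.imread("pics/side1.png")
cv2.imwrite("pics/top1c.png",cv2.resize(t[140:315,130:430],(800,467),interpolation=cv2.INTER_CUBIC))
cv2.imwrite("pics/side1c.png",cv2.resize(s[140:410,170:400],(511,600),interpolation=cv2.INTER_CUBIC))
E
```

```text
(no output)
```

View pics/top1c.png

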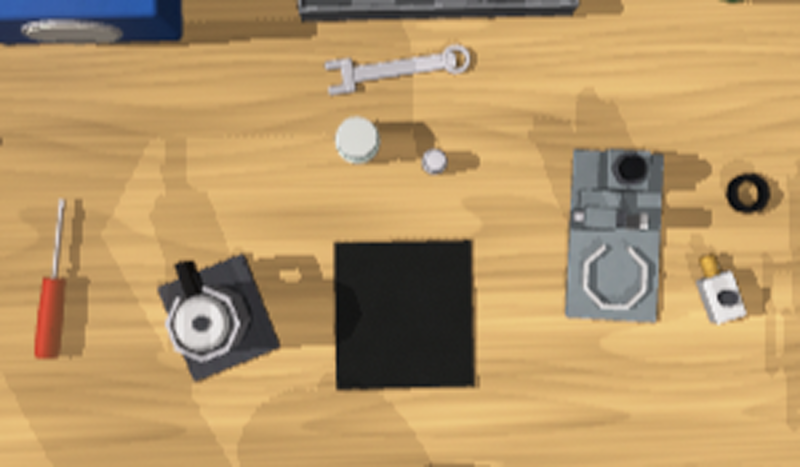

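View pics/side1c.png

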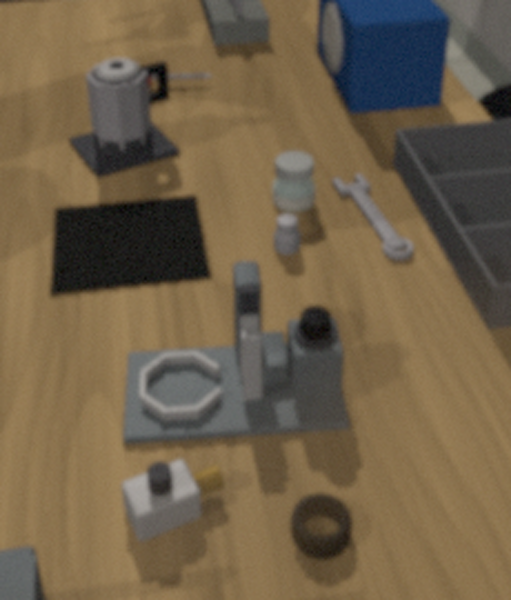

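The top view shows the canister at about pixel (206,261) with its handle toward (200,243). The mat is at (281,256), the nest at (361,243) and the button at (367,203). The side view agrees, and the bolt housing is on the cradle's +y (left) side. Next I work out the positions.

```bash
cat > h.py <<'E'
from cell import *
import cv2, numpy as np
from scipy.spatial.transform import Rotation as Ro
def T_tool(s):
    T=np.eye(4); T[:3,:3]=Ro.from_euler("xyz",s["eef_rot"]).as_matrix(); T[:3,3]=s["eef_pos"]; return T
def cam(name,s=None):
    c=calibration(name)
    return np.array(c["mtx"]), (np.array(c["cam_to_world"]) if name!="wrist" else T_tool(s)@np.array(c["hand_eye"]))
def ray(K,T,uv,z):
    d=T[:3,:3]@np.linalg.solve(K,[uv[0],uv[1],1.]); return T[:3,3]+d*(z-T[2,3])/d[2]
def proj(K,T,P):
    p=np.linalg.inv(T)@np.r_[P,1]; q=K@p[:3]; return q[:2]/q[2]
def delta(s,P):   # shift in tool axes, units of 50mm, from TCP to P
    return np.round(T_tool(s)[:3,:3].T@(np.array(P)-s["eef_pos"])/50,3)
def look(tag):
    s=read_state(); im=camera("wrist"); cv2.imwrite(f"pics/{tag}.png",im[:,:,::-1]); K,T=cam("wrist",s); return s,im,K,T
E
python3 - <<'E'
from h import *
K,T=cam("top")
for n,uv,z in [("can",(205.7,261.1),115),("handle",(200,241),105),("nestlip",(360.6,243.1),18),("push",(367,203),82),("mat",(281.5,257.5),4),("jar",(264,192),55),("socket",(293,200),36),("valve",(402,250),30),("collar",(410,212),18)]:
    P=ray(K,T,uv,z); print(n,P.round(0),"reach",np.hypot(P[0],P[1]).round())
K,T=cam("side")
f=170,140; k=230/511
for n,uv,z in [("can",(118,68),115),("handletop",(157,68),105),("nestlip",(183,385),18),("push",(316,318),82),("mat",(131,245),4)]:
    P=ray(K,T,(f[0]+uv[0]*k,f[1]+uv[1]*k),z); print(n,P.round(0))
s=read_state();print(T_tool(s)[:3,:3].round(3))
E
```

```text
can [463. 192. 115.] reach 501.0
handle [515. 208. 105.] reach 556.0
nestlip [ 495. -237.   18.] reach 549.0
push [ 606. -244.   82.] reach 654.0
mat [460.  -7.   4.] reach 460.0
jar [646.  38.  55.] reach 647.0
socket [623. -44.  36.] reach 625.0
valve [ 473. -352.   30.] reach 590.0
collar [ 581. -384.   18.] reach 697.0
can [466. 183. 115.]
handletop [513. 196. 105.]
nestlip [ 497. -243.   18.]
push [ 607. -251.   82.]
mat [463. -20.   4.]
[[-0.913  0.408  0.   ]
 [ 0.408  0.913 -0.   ]
 [-0.     0.    -1.   ]]
```

```bash
python3 -m jog '[[50,[-0.55,-0.222,0],0],[50,[-0.55,-0.222,0],0],[50,[-0.55,-0.222,0],0],[50,[-0.55,-0.222,0],0],[50,[-0.55,-0.222,0],0],[50,[-0.55,-0.222,0],0],[50,[-0.55,-0.222,0],0],[50,[-0.55,-0.222,0],0],[50,[-0.55,-0.222,0],0],[50,[-0.55,-0.222,0],0],[50,[-0.55,-0.222,0],0],[50,[-0.55,-0.222,0],0],[50,[-0.55,-0.222,0],0],[50,[-0.55,-0.222,0],0],[50,[0,0,0],-0.045],[50,[0,0,0],-0.045],[50,[0,0,0],-0.045],[50,[0,0,0],-0.045],[50,[0,0,0],-0.045],[50,[0,0,0],0]]' 60
python3 - <<'E'
import cell
print([n for n in dir(cell) if not n.startswith("__")], getattr(cell,"grasp_offset",None))
from h import *
s,im,K,T=look("w1")
print(s["joints"].round(3) if hasattr(s["joints"],"round") else s["joints"], s["eef_pos"],s["eef_rot"])
for q in ["canister","handle_top","stand"]:
    print(q,[(round(d["conf"],2),np.round(d["rect"],1).tolist()) for d in regions_of("wrist",q)[:2]])
E
```

```text
clock: 3.2
eef_pos: [512.6, 202.9, 205.4]
eef_rot: [3.142, 0.0, -2.853]
wrist_force: [-0.6, 0.3, -0.6]
finger_gap: 50.1
finger_force: 0.0
['Unreachable', 'calibration', 'camera', 'grasp_offset', 'read_state', 'regions_of', 'sign_off'] 18.8
[ 0.31   0.303  1.517  0.     1.322 -1.549] [512.63076154 202.88888475 205.44669384] [ 3.14158348e+00  3.91199612e-05 -2.85324393e+00]
canister [(0.55, [285.8, 172.4, 60.8, 104.7])]
handle_top [(0.66, [283.4, 173.1, 68.2, 108.0])]
stand [(0.72, [280.4, 146.7, 93.7, 107.8]), (0.42, [112.6, 90.3, 164.0, 180.7])]
```

View pics/w1.png

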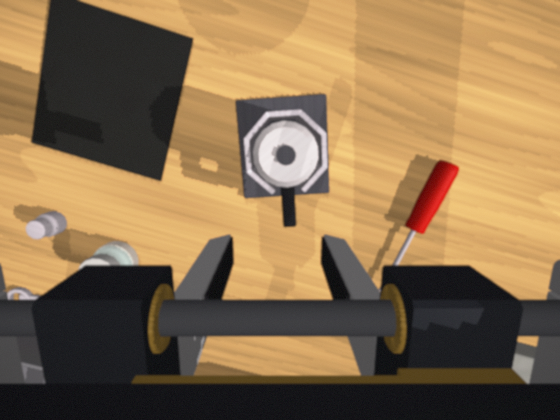

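The wrist view shows the canister top centred at (286,153). The handle runs out to its outer top edge at (290,226), and the fingers are below it in the frame.

```bash
python3 - <<'E'
from h import *
s=read_state();K,T=cam("wrist",s)
im=cv2.imread("pics/w1.png")
g=cv2.cvtColor(im,cv2.COLOR_BGR2GRAY)
# dark handle pixels just below sleeve
for r in range(190,230,4):
    c=np.where(g[r,270:310]<55)[0]+270; print(r,(c.min(),c.max()) if len(c) else None, end=' ')
P=ray(K,T,(286,153),115); H=ray(K,T,(290,226.5),105)
print(P.round(1),H.round(1)); d=(H-P)[:2]; L=np.hypot(*d); yaw=np.degrees(np.arctan2(d[1],d[0])); print("L",L,"yaw",yaw)
u=d/L; b=np.r_[P[:2]+u*58,0]; b2=np.r_[H[:2]-u*6,0]; print("bar from can",b,"from handle",b2)
print(delta(s,[b2[0],b2[1],205.4]), "tool x yaw",np.degrees(s["eef_rot"][2])+180)
E
```

```text
190 (np.int64(281), np.int64(294)) 194 (np.int64(281), np.int64(293)) 198 (np.int64(283), np.int64(293)) 202 (np.int64(283), np.int64(293)) 206 (np.int64(283), np.int64(293)) 210 (np.int64(283), np.int64(293)) 214 (np.int64(284), np.int64(294)) 218 (np.int64(284), np.int64(294)) 222 (np.int64(284), np.int64(294)) 226 None [462.9 195.8 115. ] [523.7 217.9 105. ]
L 64.6887101597703 yaw 19.924519936346837
bar from can [517.39933483 215.60324075   0.        ] from handle [518.04682043 215.83794072   0.        ]
[-0.177  0.218  0.   ] tool x yaw 16.2000985749643
```

```bash
python3 -m jog '[[50,[-0.085,0.1,0],0],[50,[-0.085,0.1,0],0],[50,[0,0,0.2],-0.016],[50,[0,0,0.3],0],[50,[0,0,0.4],0],[50,[0,0,0.4],0],[50,[0,0,0.2],0],[50,[0,0,0],0]]'
python3 - <<'E'
from h import *
s,im,K,T=look("w2"); print(s["eef_pos"],s["eef_rot"])
cv2.imwrite("pics/w2c.png",im[60:420,100:480,::-1])
E
```

```text
clock: 4.2
eef_pos: [517.5, 215.0, 129.3]
eef_rot: [3.142, -0.002, -2.805]
wrist_force: [-0.6, 0.2, 0.5]
finger_gap: 50.2
finger_force: 0.0
[517.51413769 215.03409807 129.30158921] [ 3.14154245e+00 -2.25063641e-03 -2.80546232e+00]
```

View pics/w2c.png

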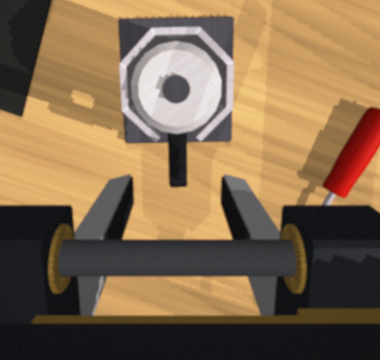

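The handle is centred between the fingers at full-picture column 277 and its outer end is at row 245.

```bash
python3 - <<'E'
from h import *
s=read_state();K,T=cam("wrist",s)
P=ray(K,T,(276,147.5),115);H=ray(K,T,(277.5,245.5),105);print(P,H,np.hypot(*(H-P)[:2]))
u=(H-P)/np.hypot(*(H-P)[:2]);print(P+u*58,H-6*u,delta(s,(H-6*u)))
E
python3 -m jog '[[50,[0,0,0.3],0],[50,[0,0,0.3],0],[50,[0,0,0.3],0],[50,[0,0,0.24],0],[20,[0,0,0],0],[5,[0,0,0],0],[0,[0,0,0],0],[0,[0,0,0],0],[0,[0,0,0],0],[0,[0,0,0],0],[0,[0,0,0],0],[0,[0,0,0],0]]' 60
```

```text
[464.23606537 195.41521429 115.        ] [523.88194535 217.23344056 105.        ] 63.511148600801
[518.70620353 215.34017474 105.86774507] [518.24710347 215.17223776 105.94471603] [-0.005 -0.001  0.491]
clock: 5.45
eef_pos: [518.2, 215.0, 73.8]
eef_rot: [-3.142, 0.001, -2.805]
wrist_force: [-0.1, 0.3, 4.4]
finger_gap: 11.6
finger_force: 60.0
```

```bash
python3 -m jog '[[0,[0,0,-0.1],0],[0,[0,0,-0.1],0],[0,[0,0,-0.2],0],[0,[0,0,-0.2],0],[0,[0,0,-0.2],0],[0,[0,0,-0.2],0],[0,[0,0,-0.2],0],[0,[0,0,-0.2],0],[0,[0,0,-0.2],0],[0,[0,0,-0.2],0],[0,[0,0,-0.2],0],[0,[0,0,-0.2],0],[0,[0,0,-0.1],0],[0,[0,0,0],0]]'
python3 - <<'E'
from h import *
s=read_state();print(s["moment"],s["wrist_force"],s["eef_pos"])
a=camera("side");cv2.imwrite("pics/s2.png",cv2.resize(a[80:260,150:350,::-1],(666,600),interpolation=cv2.INTER_CUBIC))
E
```

```text
clock: 6.85
eef_pos: [518.2, 215.0, 189.2]
eef_rot: [-3.142, 0.001, -2.805]
wrist_force: [0.5, 0.3, -2.8]
finger_gap: 11.8
finger_force: 60.0
[ 0.09618097 -0.08329778  0.0564556 ] [ 0.54244771  0.26789455 -2.80703871] [518.18342108 214.96655042 189.18857339]
```

View pics/s2.png

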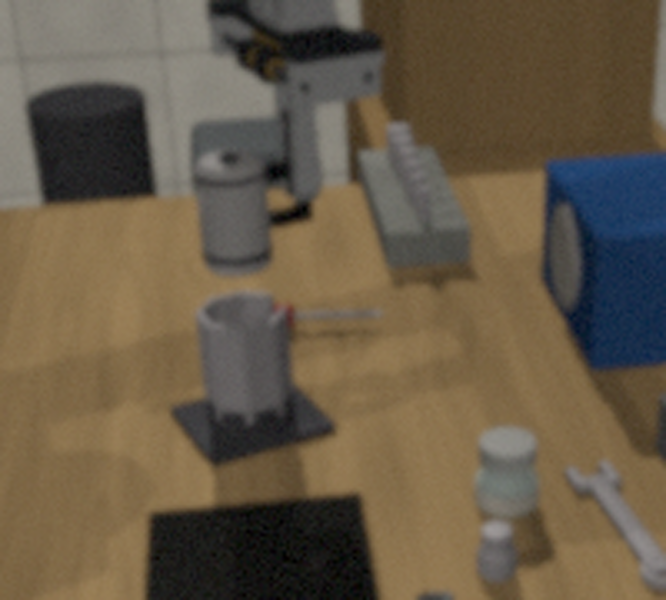

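The canister hangs clear of the sleeve, nearly upright. I carry it to the mat and square it up to yaw 0.

```bash
python3 -m jog '[[0,[0,0,0],0.0357],[0,[0,0,0],0.0357],[0,[0,0,0],0.0357],[0,[0,-0.2,0],0],[0,[0,-0.4,0],0],[0,[0,-0.5,0],0],[0,[0,-0.6,0],0],[0,[0,-0.6,0],0],[0,[0,-0.6,0],0],[0,[0,-0.6,0],0],[0,[0,-0.5,0],0],[0,[0,-0.36,0],0],[0,[0,-0.2,0],0],[0,[0,0,0],0]]'
python3 -m jog '[[0,[0,0,0.2],0],[0,[0,0,0.3],0],[0,[0,0,0.4],0],[0,[0,0,0.4],0],[0,[0,0,0.4],0],[0,[0,0,0.4],0],[0,[0,0,0.3],0],[0,[0,0,0.1],0],[0,[0,0,0],0]]'
python3 - <<'E'
from h import *
s=read_state();print(s["joints"],s["wrist_force"])
a=camera("side");cv2.imwrite("pics/s3.png",cv2.resize(a[130:290,170:370,::-1],(750,600),interpolation=cv2.INTER_CUBIC))
E
```

```text
clock: 8.3
eef_pos: [517.7, -14.2, 188.2]
eef_rot: [-3.142, -0.0, -3.141]
wrist_force: [0.5, 0.2, -3.0]
finger_gap: 11.9
finger_force: 60.0
clock: 9.2
eef_pos: [517.5, -12.4, 62.7]
eef_rot: [3.141, -0.001, -3.141]
wrist_force: [-0.1, -0.1, -2.4]
finger_gap: 11.7
finger_force: 60.0
[-9.48444116e-02  3.97993750e-01  1.75133635e+00  1.06457081e-04
  9.93764656e-01 -1.66677875e+00] [-0.11971485 -0.14656546 -2.38848758]
```

View pics/s3.png

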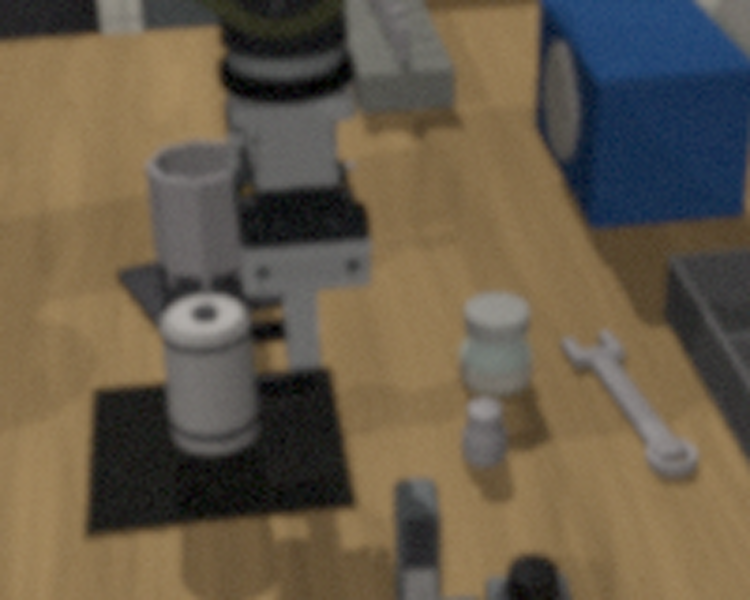

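The canister hangs upright over the mat. I lower it slowly until it touches.

```bash
python3 -m jog '[[0,[0,0,0.06],0],[0,[0,0,0.06],0],[0,[0,0,0.06],0],[0,[0,0,0.04],0],[0,[0,0,0.02],0],[0,[0,0,0],0],[0,[0,0,0],0]]'; python3 -m jog '[[0,[0,0,0.02],0],[0,[0,0,0.02],0],[0,[0,0,0],0]]'
```

```text
clock: 9.95
eef_pos: [518.0, -13.1, 51.5]
eef_rot: [-3.142, 0.0, 3.141]
wrist_force: [0.4, -0.3, -4.0]
finger_gap: 11.3
finger_force: 60.0
clock: 10.25
eef_pos: [517.8, -13.1, 49.3]
eef_rot: [-3.142, -0.0, 3.141]
wrist_force: [-0.5, 0.0, -3.4]
finger_gap: 11.7
finger_force: 60.0
```

```bash
python3 -m jog '[[0,[0,0,0.02],0],[0,[0,0,0.01],0],[0,[0,0,0],0]]';python3 -m jog '[[0,[0,0,0.02],0],[0,[0,0,0],0]]'
```

```text
clock: 10.55
eef_pos: [517.9, -13.1, 47.9]
eef_rot: [3.142, -0.0, 3.141]
wrist_force: [0.0, 0.2, -2.7]
finger_gap: 11.5
finger_force: 60.0
clock: 10.75
eef_pos: [518.2, -13.1, 47.7]
eef_rot: [-3.141, 0.001, 3.141]
wrist_force: [-1.7, 0.2, 7.8]
finger_gap: 11.4
finger_force: 60.0
```

```bash
python3 -m jog '[[20,[0,0,0],0],[40,[0,0,0],0],[40,[0,0,0],0],[40,[0,0,0],0],[40,[0,0,-0.2],0],[40,[0,0,-0.4],0],[60,[0,0,-0.5],0],[90,[0,0,-0.5],0],[90,[0,0,-0.5],0],[90,[0,0,-0.5],0],[90,[0.3,0,0],0],[90,[0.5,0,0],0],[90,[0.36,0,0],0],[90,[0,0,0],0]]' 
python3 - <<'E'
from h import *
s,im,K,T=look("w3"); print(s["eef_pos"],s["eef_rot"])
print([(round(d["conf"],2),np.round(d["rect"],1).tolist()) for d in regions_of("wrist","canister")[:2]])
E
```

```text
clock: 12.15
eef_pos: [458.8, -13.1, 177.9]
eef_rot: [-3.141, 0.001, 3.141]
wrist_force: [-0.3, -0.3, 0.9]
finger_gap: 89.9
finger_force: 0.0
[458.82693182 -13.06156129 177.87173114] [-3.14148463e+00  8.06464396e-04  3.14139945e+00]
[(0.79, [277.4, 226.0, 61.3, 106.4])]
```

View pics/w3.png

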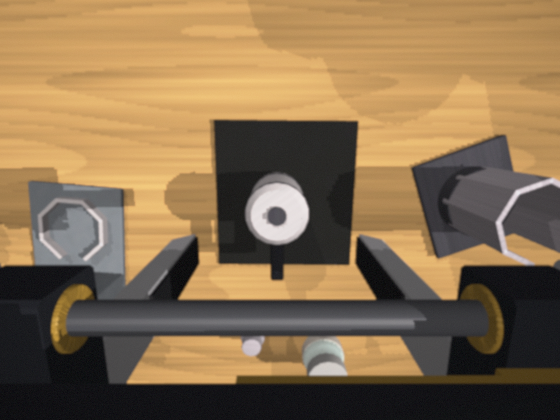

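The canister stands upright on the mat with its top centre at about (277,212) and the handle end at (277.5,280). The nest shows at (72,231).

```bash
python3 - <<'E'
from h import *
s=read_state();K,T=cam("wrist",s)
im=cv2.imread("pics/w3.png")
g=cv2.cvtColor(im,cv2.COLOR_BGR2GRAY); m=(g>110).astype(np.uint8); m[:,:235]=0;m[:,320:]=0;m[:165]=0;m[262:]=0
# bright top face
cs,_=cv2.findContours(m,cv2.RETR_EXTERNAL,cv2.CHAIN_APPROX_NONE); c=max(cs,key=cv2.contourArea); print(cv2.minEnclosingCircle(c),cv2.boundingRect(c))
P=ray(K,T,(277.4,212.5),88);H=ray(K,T,(277.5,280),79);print(P,H,np.hypot(*(H-P)[:2]))
print("delta",delta(s,[H[0]-64,P[1],178]))
L=ray(K,T,(72,231),18);print("nest",L, proj(K,T,[495,-237,18]))
E
```

```text
((277.77117919921875, 209.14407348632812), 34.90100860595703) (246, 175, 63, 70)
[460.25886614 -13.0878712   88.        ] [525.73413575 -12.97870117  79.        ] 65.47536061403858
delta [-0.025  0.001 -0.005]
nest [ 497.50081255 -233.04375425   18.        ] [ 67.97034634 228.76020744]
```

```bash
python3 -m jog '[[90,[-0.04,0,0.2],0],[90,[0,0,0.4],0],[90,[0,0,0.5],0],[90,[0,0,0.5],0],[90,[0,0,0.5],0],[90,[0,0,0.4],0],[90,[0,0,0.2],0],[70,[0,0,0],0],[50,[0,0,0],0],[40,[0,0,0],0],[40,[0,0,0],0],[40,[0,0,0],0],[40,[0,0,0],0]]' 50
```

```text
clock: 13.55
eef_pos: [462.2, -13.2, 42.5]
eef_rot: [-3.141, 0.001, 3.141]
wrist_force: [-1.4, 0.0, 4.2]
finger_gap: 53.3
finger_force: 50.0
```

```bash
python3 -m jog '[[40,[0,0,-0.1],0],[40,[0,0,-0.3],0],[40,[0,0,-0.4],0],[40,[0,0,-0.4],0],[40,[0,0,-0.4],0],[40,[0,0,-0.4],0],[40,[0,0,-0.4],0],[40,[-0.3,-0.3,0],0],[40,[-0.4,-0.42,0],0],[40,[-0.4,-0.43,0],0],[40,[-0.4,-0.43,0],0],[40,[-0.3,-0.36,0],0],[40,[-0.2,-0.2,0],0],[40,[0,0,0],0],[40,[0,0,0],0]]'
python3 - <<'E'
from h import *
s,im,K,T=look("w4"); print(s["eef_pos"],s["eef_rot"])
for q in ["cradle","push_top","bolt_tip"]:
    print(q,[(round(d["conf"],2),np.round(d["rect"],1).tolist()) for d in regions_of("wrist",q)[:2]])
cv2.imwrite("pics/w4c.png",cv2.resize(im[40:340,0:330,::-1],(660,600),interpolation=cv2.INTER_CUBIC))
E
```

```text
clock: 15.05
eef_pos: [561.4, -119.8, 161.6]
eef_rot: [3.141, -0.001, 3.141]
wrist_force: [-0.3, 0.8, -3.6]
finger_gap: 53.7
finger_force: 50.0
[ 561.35447168 -119.79432039  161.60459659] [ 3.14120436e+00 -1.10160381e-03  3.14131814e+00]
cradle [(0.81, [160.9, 176.6, 104.0, 197.1])]
push_top [(0.93, [136.8, 259.7, 35.2, 14.4]), (0.2, [162.4, 177.1, 108.1, 202.5])]
bolt_tip [(0.47, [195.3, 217.7, 12.5, 12.5])]
```

View pics/w4c.png

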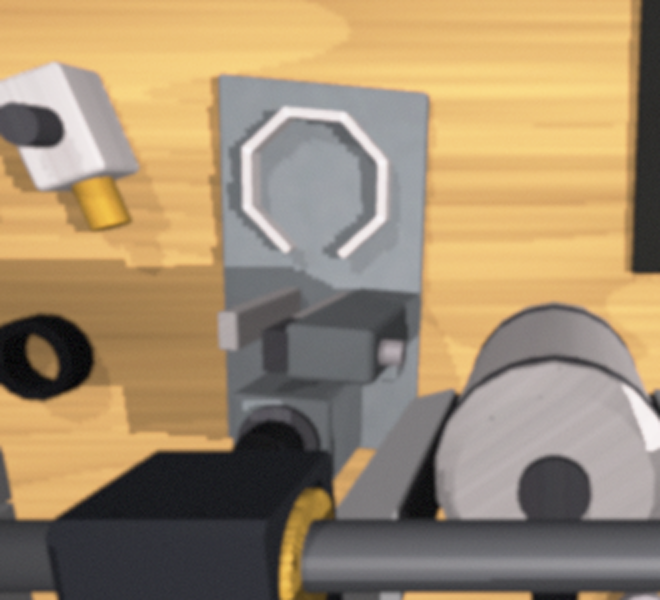

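The wrist view shows the cradle with its plate's near corners at (110,77) and (214,87). The lip ring is centred at about (158,130), open toward the fork. The fork and housing are near (165,210), the bolt tail at (197,216), and the button is at (137,260), partly hidden.

```bash
python3 - <<'E'
from h import *
s=read_state();K,T=cam("wrist",s)
f=lambda u,v,z: ray(K,T,(u/2,v/2+40),z)[:2]
A,B,C,D=f(220,75,8),f(428,94,8),f(229,380,8),f(418,290,8)
ang=lambda d:np.degrees(np.arctan2(d[1],d[0])).round(1)
print("corners",A.round(1),B.round(1),"w",np.linalg.norm(A-B).round(1),"edge yaw",ang(B-A)-90,ang(C-A),ang(D-B))
l,r=(f(244,172,18)+0),(f(387,186,18)); print("lip",l,r,(l+r)/2,np.linalg.norm(l-r),ang(r-l)-90)
e1,e2=f(288,250,18),f(343,256,18); print("lip ends",e1,e2,ang(e2-e1)-90)
top=f(314,107,18);print("lip back",top)
# fit pose: lip octagon outer points + ends
for yaw in (-3,-4,-5,-6):
    u=np.array([np.cos(np.radians(yaw)),np.sin(np.radians(yaw))]);n=np.array([-u[1],u[0]])
    c=(l+r)/2
    print(yaw,"nest",c.round(1),"plate A,B rel",[((p-c)@u,(p-c)@n) for p in (A,B)])
    for nm,p in dict(tail=(58,61,90),push=(114,0,82),cheekL=(58,-10,78)).items():
        q=proj(K,T,np.r_[c+u*p[0]+n*p[1],p[2]]); print("  ",nm,(q*2-[0,80]).round())
E
```

```text
corners [ 444.9 -278.4] [ 453.4 -180. ] w 98.8 edge yaw -4.900000000000006 -4.7 -5.5
lip [ 489.79783904 -267.17519579] [ 496.26063078 -199.55808648] [ 493.02923491 -233.36664114] 67.92526148506983 -5.5
lip ends [ 526.70619974 -249.60730389] [ 529.62068811 -222.97340614] -6.200000000000003
lip back [ 460.45479156 -231.49817743]
-3 nest [ 493.  -233.4] plate A,B rel [(np.float64(-45.66423859797341), np.float64(-47.4728771505749)), (np.float64(-42.337896240887105), np.float64(51.232692331570114))]
   tail [412. 338.]
   push [270. 456.]
   cheekL [244. 322.]
-4 nest [ 493.  -233.4] plate A,B rel [(np.float64(-44.82876776647617), np.float64(-48.26259765310575)), (np.float64(-43.22558174366827), np.float64(50.485991171481395))]
   tail [409. 340.]
   push [265. 455.]
   cheekL [241. 322.]
-5 nest [ 493.  -233.4] plate A,B rel [(np.float64(-43.979641658051236), np.float64(-49.03761690086118)), (np.float64(-44.10010031551471), np.float64(49.72391148941307))]
   tail [407. 343.]
   push [261. 455.]
   cheekL [239. 321.]
-6 nest [ 493.  -233.4] plate A,B rel [(np.float64(-43.1171189247369), np.float64(-49.79769881547054)), (np.float64(-44.961185569597774), np.float64(48.94668542221872))]
   tail [404. 345.]
   push [256. 455.]
   cheekL [236. 320.]
```

```bash
python3 -m jog '[[40,[0,0,0],0.029],[40,[0.1,-0.2,0],0],[40,[0.2,-0.4,0],0],[40,[0.2,-0.4,0],0],[40,[0.2,-0.4,0],0],[40,[0.2,-0.4,0],0],[40,[0.147,-0.35,0],0],[40,[0.1,-0.236,0],0],[40,[0,0,0.2],0],[40,[0,0,0.3],0],[40,[0,0,0.25],0],[40,[0,0,0.1],0],[40,[0,0,0],0],[40,[0,0,0],0]]'
python3 - <<'E'
from h import *
s=read_state();print(s["joints"],s["eef_pos"],s["eef_rot"])
w=camera("wrist");cv2.imwrite("pics/w5.png",w[:,:,::-1])
a=camera("side")[170:370,200:340,::-1];t=camera("top")[180:270,320:420,::-1]
a=cv2.resize(a,(420,600),interpolation=cv2.INTER_CUBIC);w=cv2.resize(w[120:340,200:350,::-1],(380,557))
o=np.zeros((600,800,3),np.uint8);o[:,:420]=a;o[:557,420:]=w;cv2.imwrite("pics/m5.png",o)
cv2.imwrite("pics/t5.png",t)
E
```

```text
clock: 16.65
eef_pos: [494.2, -233.6, 119.8]
eef_rot: [-3.141, 0.0, 3.051]
wrist_force: [0.3, 0.1, -2.8]
finger_gap: 53.5
finger_force: 50.0
[-5.08504127e-01  3.77550046e-01  1.62686739e+00  1.81577528e-06
  1.13678297e+00 -1.98859277e+00] [ 494.19874465 -233.56245788  119.75275781] [-3.14143501e+00  3.59171428e-04  3.05088423e+00]
```

View pics/m5.png

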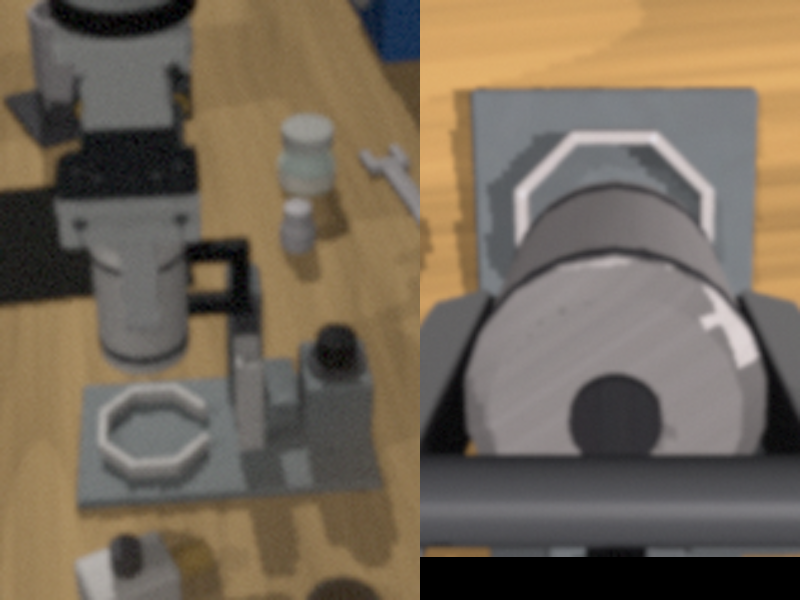

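The plate is square to the tool and the lip (column 277) lines up with the canister (278). Next is a check along x, using the lip's back edge at row 171.7 and the canister's rear lower rim at row 193.

```bash
python3 - <<'E'
from h import *
s=read_state();K,T=cam("wrist",s)
R=T_tool(s)[:3,:3]; ux=-R[:,0]
def tx(p): return ux@(p-s["eef_pos"])   # along cradle x rel TCP
f=lambda u,v,z: tx(ray(K,T,((u-420)/2.533+200,v/2.533+120),z))
print("nest x from lip back outer", f(614,131,18)+34, "inner", f(614,144,18)+30, "plate edge", f(614,89,8)+44)
u=81.3
print("can x from bottom rim", f(617,185,u)+27, "from top rim", f(617,253,u+80)+27, )
g=lambda u,v,z:(R[:,1]@(ray(K,T,((u-420)/2.533+200,v/2.533+120),z)-s["eef_pos"]))
print("y lip",(g(515,200,18)+g(714,200,18))/2,"plate",(g(472,89,8)+g(757,89,8))/2)
E
```

```text
nest x from lip back outer 0.8687310765860374 inner 1.26292656122504 plate edge -2.4768389140974207
can x from bottom rim 0.9738667422631266 from top rim -1.569487753540212
y lip -0.42458631743938113 plate -0.41112749485369804
```

```bash
python3 -m jog '[[40,[-0.01,-0.008,0.1],0],[40,[0,0,0.2],0],[40,[0,0,0.2],0],[40,[0,0,0.2],0],[40,[0,0,0.2],0],[40,[0,0,0.14],0],[40,[0,0,0.1],0],[40,[0,0,0.06],0],[40,[0,0,0],0]]'; python3 -m jog '[[40,[0,0,0.06],0],[40,[0,0,0.05],0],[40,[0,0,0.04],0],[40,[0,0,0],0]]'
```

```text
clock: 17.7
eef_pos: [494.3, -234.1, 59.2]
eef_rot: [3.141, -0.0, 3.05]
wrist_force: [0.6, 0.0, -2.5]
finger_gap: 53.5
finger_force: 50.0
clock: 18.1
eef_pos: [494.2, -234.1, 51.7]
eef_rot: [3.141, -0.0, 3.05]
wrist_force: [0.1, -0.2, -3.3]
finger_gap: 53.6
finger_force: 50.0
```

```bash
python3 -m jog '[[40,[0,0,0.03],0],[40,[0,0,0.03],0],[40,[0,0,0.02],0],[40,[0,0,0],0]]'; python3 -m jog '[[40,[0,0,0.02],0],[40,[0,0,0],0]]'
```

```text
clock: 18.5
eef_pos: [494.3, -234.1, 47.8]
eef_rot: [3.141, -0.0, 3.05]
wrist_force: [-0.0, -0.8, -2.8]
finger_gap: 53.4
finger_force: 50.0
clock: 18.7
eef_pos: [494.3, -234.1, 46.8]
eef_rot: [3.142, -0.0, 3.05]
wrist_force: [-0.9, 0.2, -3.3]
finger_gap: 53.1
finger_force: 50.0
```

```bash
python3 -m jog '[[40,[0,0,0.02],0],[40,[0,0,0],0]]'; python3 -m jog '[[40,[0,0,0.01],0],[40,[0,0,0],0]]'
```

```text
clock: 18.9
eef_pos: [494.5, -234.2, 46.5]
eef_rot: [-3.141, 0.0, 3.05]
wrist_force: [-2.4, 2.0, 4.0]
finger_gap: 53.3
finger_force: 50.0
clock: 19.1
eef_pos: [494.6, -234.2, 46.5]
eef_rot: [-3.141, 0.001, 3.05]
wrist_force: [-5.2, 2.8, 11.0]
finger_gap: 53.7
finger_force: 50.0
```

```bash
python3 -m jog '[[56,[0,0,0],0],[60,[0,0,0],0],[80,[0,0,0],0],[80,[0,0,0],0],[80,[0,0,0],0],[80,[0,0,-0.1],0],[80,[0,0,-0.3],0],[80,[0,0,-0.4],0],[80,[0,0,-0.5],0],[80,[0,0,-0.5],0],[80,[0,0,-0.5],0],[80,[0,0,-0.5],0],[60,[-0.4,0,0],0],[40,[-0.5,0,0],0],[20,[-0.5,0,0],0],[0,[-0.4,0,0],0],[0,[-0.2,0,0],0],[0,[0,0,0],0],[0,[0,0,0],0]]' 20
python3 - <<'E'
from h import *
s,im,K,T=look("w6"); print(s["eef_pos"],s["eef_rot"])
for q in ["push_top","bolt_tip","canister"]:
    print(q,[(round(d["conf"],2),np.round(d["rect"],1).tolist()) for d in regions_of("wrist",q)[:2]])
a=camera("side")[190:330,210:350,::-1];a=cv2.resize(a,(400,400),interpolation=cv2.INTER_CUBIC)
o=np.zeros((420,800,3),np.uint8);o[:400,:400]=a;o[:,400:]=im[:,80:480,::-1];cv2.imwrite("pics/m6.png",o)
E
```

```text
clock: 21.0
eef_pos: [593.6, -243.2, 185.4]
eef_rot: [3.142, -0.0, 3.05]
wrist_force: [0.0, 1.3, -0.6]
finger_gap: 27.4
finger_force: 0.0
[ 593.59253335 -243.19408668  185.44452688] [ 3.14152246e+00 -3.12703019e-04  3.05038586e+00]
push_top [(0.92, [276.9, 224.4, 28.8, 26.6])]
bolt_tip [(0.61, [275.9, 110.6, 71.2, 117.2]), (0.55, [289.2, 145.9, 126.6, 190.0])]
canister [(0.88, [276.1, 106.0, 66.9, 112.3])]
```

View pics/m6.png

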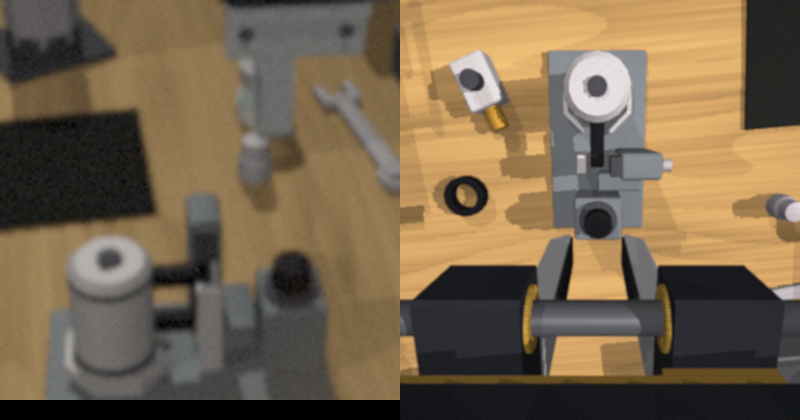

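The canister sits home with its handle down in the fork, between the cheeks. The button is at about (277,222) in the wrist picture.

```bash
python3 - <<'E'
from h import *
s=read_state();K,T=cam("wrist",s)
B=ray(K,T,(277,223),82);C=ray(K,T,(276.8,86),93);H=ray(K,T,(277,166.5),83)
print("button",B,"can",C,"handle end",H,np.hypot(*(H-C)[:2]),"can-button",np.hypot(*(B-C)[:2]),"yaw",np.degrees(np.arctan2(*(H-C)[1::-1])))
print(delta(s,[B[0],B[1],86]), s["finger_gap"])
E
```

```text
button [ 606.31044791 -244.7108295    82.        ] can [ 493.06383653 -234.49054121   93.        ] handle end [ 556.31999655 -240.12618165   83.        ] 63.50671006728769 can-button 113.70685679244686 yaw -5.09117417126616
[-0.254 -0.005  1.996] 7.401647596799824
```

```bash
python3 -m jog '[[0,[-0.127,0,0],0],[0,[-0.127,-0.005,0],0],[0,[0,0,0.3],0],[0,[0,0,0.4],0],[0,[0,0,0.4],0],[0,[0,0,0.4],0],[0,[0,0,0.2],0],[0,[0,0,0.1],0],[0,[0,0,0.08],0],[0,[0,0,0],0],[0,[0,0,0],0]]'; python3 -m jog '[[0,[0,0,0.04],0],[0,[0,0,0.04],0],[0,[0,0,0.04],0],[0,[0,0,0],0]]'
```

```text
clock: 22.35
eef_pos: [606.8, -244.8, 92.1]
eef_rot: [-3.141, 0.001, 3.05]
wrist_force: [0.2, -0.1, -0.2]
finger_gap: 0.4
finger_force: 0.0
clock: 22.75
eef_pos: [606.4, -244.6, 85.1]
eef_rot: [3.141, -0.0, 3.05]
wrist_force: [0.3, -0.2, 0.5]
finger_gap: 0.5
finger_force: 0.0
```

```bash
python3 -m jog '[[0,[0,0,0.03],0],[0,[0,0,0.03],0],[0,[0,0,0.03],0],[0,[0,0,0],0]]'; python3 -m jog '[[0,[0,0,0.03],0],[0,[0,0,0.03],0],[0,[0,0,0],0]]'
```

```text
clock: 23.15
eef_pos: [606.7, -244.7, 81.6]
eef_rot: [-3.141, 0.0, 3.05]
wrist_force: [-3.4, 1.1, 6.8]
finger_gap: 0.4
finger_force: 3.7
clock: 23.45
eef_pos: [606.7, -244.7, 79.1]
eef_rot: [-3.141, 0.001, 3.05]
wrist_force: [-4.5, 2.1, 10.9]
finger_gap: 0.5
finger_force: 5.6
```

```bash
python3 -m jog '[[0,[0,0,0.03],0],[0,[0,0,0.03],0],[0,[0,0,0],0]]'; python3 -m jog '[[0,[0,0,0.03],0],[0,[0,0,0],0]]'
```

```text
clock: 23.75
eef_pos: [606.7, -244.7, 75.7]
eef_rot: [-3.141, 0.001, 3.05]
wrist_force: [-2.5, 1.7, 6.5]
finger_gap: 0.3
finger_force: 3.4
clock: 23.95
eef_pos: [606.5, -244.6, 73.4]
eef_rot: [-3.142, -0.0, 3.05]
wrist_force: [0.4, 0.3, 0.2]
finger_gap: 0.4
finger_force: 0.0
```

```bash
python3 -m jog '[[0,[0,0,0.02],0],[0,[0,0,0],0]]'
```

```text
clock: 24.15
eef_pos: [606.5, -244.6, 72.1]
eef_rot: [3.141, -0.0, 3.05]
wrist_force: [-0.8, 0.4, -0.7]
finger_gap: 0.3
finger_force: 0.0
```

The force dropped to zero, so the button has snapped through. I back off and check.

```bash
python3 -m jog '[[0,[0,0,-0.1],0],[0,[0,0,-0.3],0],[0,[0,0,-0.5],0],[0,[0,0,-0.5],0],[0,[0,0,-0.5],0],[0,[0,0,-0.4],0],[0,[0,0,-0.2],0],[0,[0,0,0],0],[0,[0,0,0],0]]'
python3 - <<'E'
from h import *
s,im,K,T=look("w7"); print(s["eef_pos"],s["wrist_force"])
for d in regions_of("wrist","push_top")[:1]: print(np.round(d["rect"],1), [proj(K,T,[606.3,-244.7,z]).round(1) for z in (82,70)])
a=camera("side")[210:320,225:335,::-1];a=cv2.resize(a,(400,400),interpolation=cv2.INTER_CUBIC)
w=cv2.resize(im[20:270,200:350,::-1],(400,600)[:2]) 
o=np.zeros((600,800,3),np.uint8);o[:400,:400]=a;o[:,400:]=cv2.resize(im[20:245,200:350,::-1],(400,600),interpolation=cv2.INTER_CUBIC);cv2.imwrite("pics/m7.png",o)
E
```

```text
clock: 25.05
eef_pos: [606.4, -244.6, 196.8]
eef_rot: [3.141, -0.001, 3.05]
wrist_force: [0.4, 0.3, 0.3]
finger_gap: 0.7
finger_force: 0.0
[ 606.35258079 -244.56775155  196.82910857] [0.44285077 0.28953917 0.28429517]
[277.6 206.8  23.7  22.3] [array([277.1, 206.4]), array([277. , 203.7])]
```

View pics/m7.png

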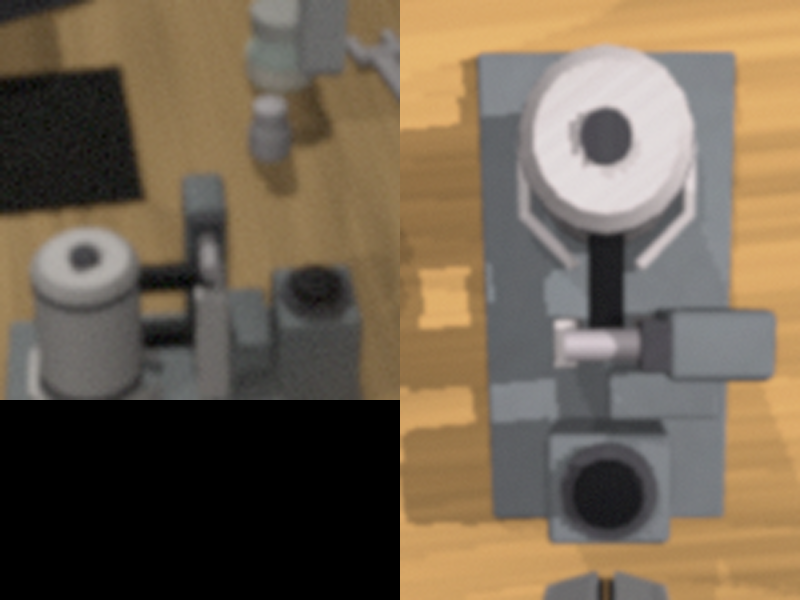

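The button is down flush in its block, the bolt lies across the handle, its tail is drawn in, and the canister is home with the robot clear.

```bash
python3 -c "from cell import *; print(sign_off())"
```

```text
the job is handed in; nothing more can be done
None
```

The canister went onto the mat and then home into the cradle, and the button snapped down with the bolt across the handle; the job is handed in at about 25 s on the robot's clock, with no verdict returned.

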